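Set the toppled car and bath boat right way up

ROBOT

A 6-joint arm with a two-finger parallel gripper is mounted at the origin on the work surface. World frame = base frame: x ahead of the robot, y to its left, z up, the work surface at z = 0. Lengths are in m, angles in degrees, forces in N, time in s.
With the tool pointing down it reaches from about 0.4 to 0.825 m from the base axis. Payload 7 kg.
Tool frame: the origin (TCP) lies midway between the tips of the shut fingers; the grasp point (between the pads) lies 19 mm behind it (r.grip_point_offset is the z of the grasp point in the tool frame, in m); z points along the fingers, y is the line along which they close (so a half turn about z gives the same grasp; the last joint's range is limited). The gripper opens to 88 mm and grips with 3 to 60 N. Pads are 19 mm wide; open, the fingers measure 130 mm over their backs; the gripper's body (78 mm by 193 mm) begins 47 mm behind the grasp point.
Start: joints at [-60.098, 20.546, 0.682, 0, -70.136, -16.507], TCP at [0.156, -0.657, 0.227] pointing down, gripper open.
Joint ranges: [-176.03, 176.03], [-82.01, 121.73], [-58.28, 71.71], [-173.87, 95.51], [-174.79, -0.11], [-173.66, 173.66]. Speed limits (degrees/s): [136.94, 136.94, 172.46, 180, 180, 180].

INTERFACE

Orientations are given as [roll, pitch, yaw] about the fixed x, y, z axes, in that order (R = Rz(yaw) Ry(pitch) Rx(roll)).
In Python, from plant import r, viewer, recognise, outline_of, pinpoint gives the robot as it stands.
- The arm moves only by the tool move_arm, never from a script. Its argument "targets" is a list of rows, each a list of 2 entries, a list of its own where there are three numbers: the shift along the tool's x, y, z in cm, then the turn, a rotation vector about the tool's x, y, z in rad. A call has 1 to 5 rows; each row is the pose to reach, as a shift and turn from the pose commanded when the call began, along the tool's axes at that moment; what a row does not reach only later rows make up. A row lasts 1/8 s, in which the tool goes at most 62.5 mm and 10.7 degrees, less where a joint would pass 70% of its speed; a pose out of reach is approached as far as the arm can. A call with a gripper value outside its range is refused whole. "jaw" is the finger opening in cm, from 0 to 8.76, set as the call begins (left out, the last holds). The fingers move at their own pace and stop on an object; "squeeze" is the grip in N (left out, the last holds). Time passes only in rows, so rows that repeat a pose let the fingers close. It gives the time, the measured TCP pose, the force, the opening and the grip force at its end, in the units of the state.
- r.get_state(): the state, without advancing time (a new reading comes with each control period).
- viewer.capture(name): name is "scene" or "top" or "wrist"; returns a dict with "image" (384x512x3 uint8, blue, green, red), "intrinsics" (3x3 intrinsics, pixels), "camera_from_world" (4x4, takes a point from world to camera coordinates). Camera axes: x right, y up, looking along -z (the intrinsics and any distortion apply to the point x, -y, -z); pixel columns grow to the right and rows downward; lengths in m; the calibration is good to about 2 mm. A picture is of the moment at which its call begins. There is no depth.
- r.close_job(): hands the job in; it is judged then, once.
Trained networks look in the newest picture that a camera, given by its name, has taken for a name from the list of things; names that differ only in an ending like _2 or _b are one class to them, and where a whole thing is asked for, a point or a joint stands for the part that bears it (a point fixed in the world has none). Each returns a list of dicts, best first, with "score" (0 to 1); they miss things now and then, are a little off and sometimes report something else, mostly with a low value. They report only what shows in the picture. A call takes as long as a camera call. They do not tell look-alikes from the thing itself.
- recognise(label, camera): "box" ([left, top, right, bottom] in pixels, round what is visible of it).
- outline_of(label, camera): "mask" (384x512 bool, what is visible of it) and "box" ([left, top, right, bottom] in pixels, round what is visible of it).
- pinpoint(label, camera): "location" ([row, column] in pixels: a listed point, or the origin of a listed thing).
The state is a dict: "time_s": time; "joints": joint angles; "qd": joint speeds; "joint_torque": joint torques, N m; "tcp_pos": TCP position; "eef_rot": TCP orientation; "contact_force": force on the tool from outside, world axes, zero at the start; "moment": the same for the moment, N m; "gripper_width": finger opening in m; "gripper_force": force on a finger pad.
Only numpy, scipy, OpenCV 4.12 (cv2) and the standard library are available. Lean on these libraries where they do the work, as an engineer would, in place of code of your own. Each camera call takes 0.05 s, during which the arm holds its last target. There are 200 camera calls.

TASK

The wooden car and the bath boat have fallen on their sides. Push each one over with the fingertips, without picking it up, so that the car stands on its wheels and the boat sits flat on its bottom, about where they lie. Leave the pink cube, the glass dome and the shut block box alone, and take the hand away at the end.

Things in the scene. Friction and masses are not known exactly. Their poses are not given: they have to be found in the camera images.
- car: Wooden toy car, 110 long, 56 wide, 64 high standing, about 200 g; black fixed wheels, red roof. Starts lying on a flank (56 high). Origin: on that flank, midway nose to tail and roof to wheel bottoms. Own +x: where the roof faces (level at start, straight up once it stands); +y: nose; +z: from lower to upper flank. Wheel bottoms at x = -32, bonnet at x = +12, mass about 23 above the wheel bottoms.
- car_center (a point): Middle of the car's bulk, 28 mm along the car's +z from its origin: 28 mm above the bench as it lies, 32 as it stands, at most about 43 while it tips.
- car_roof (a point): Middle of the red roof (60 long by 52): x +32, y -12, z +28 in the car's axes. A fingertip on it near y = -4, 42 above the bench as it lies, moved forward and up in an arc about the lower edge (x -32, z 0), tips the car onto its wheels; past 45 degrees it falls by itself. Pushed level it only slides: finger friction holds the roof down.
- boat: Hard silicone bath boat, 120 long, 60 wide, about 160 g: flat hull 38 deep, red bottom, blue sides, white deck, round bow, yellow wheelhouse. Starts lying on a flank (60 high). Origin: on that flank, midway bow to stern and bottom to wheelhouse roof. Own +x: where the deck faces (level at start, straight up once it sits right); +y: bow; +z: lower to upper flank. Bottom at x = -32, deck at x = +6.
- boat_center (a point): Middle of the boat's bulk, 30 mm along the boat's +z from its origin: 30 mm above the bench as it lies, 32 as it sits right, at most about 44 while it tips. Its mass is about 15 mm from the bottom.
- boat_roof (a point): Middle of the wheelhouse roof (46 by 46): x +32, y -8, z +30 in the boat's axes; a red funnel, 16 across, stands out 8 there. A fingertip on it near y = -6, 42 above the bench as it lies, moved forward and up in an arc about the lower edge (x -32, z 0), tips the boat onto its bottom; past 35 degrees it falls by itself. Pushed level it only slides: finger friction holds the roof down.
- cube: Pink plastic cube, 50 on a side, loose, to be left alone. Origin at the centre of its underside.
- dome: Glass paperweight dome, 68 across, 38 high, loose, to be left alone. Origin at the centre of its underside.
- block_box: Green wooden block box, 110 (x) by 170 (y) by 70 high, its hinged lid shut. It is fixed to the bench, lid included, and to be left alone. Origin at the centre of its underside.
Not all that is in view belongs to the job. Leave any turquoise look-alike of the boat alone.

How it is judged:
By the outcome, as a careful person would: the job done as asked, in the order asked, and still so for the second after the job is handed in, with the robot touching nothing.
It also fails if it takes over 48 s, if anything falls off the work surface, if the arm or the gripper's body presses on something with over 40 N, if the wrist force passes 120 N, or if a joint passes its speed limit or range.

## Working session

There is one attempt and no reset: what is moved stays moved. The work goes in short steps, Python scripts to look and compute and a tool call to move; the robot and the scene stay as the last step left them, time stands still between calls to the robot, and variables do not carry over. Pictures are saved under pics/ and viewed, at most 13 in all, crops included, and the job is handed in when it is done.

Besides the shell and the picture viewer there is one more tool, called after "Emit:" as name([rows], argument=value, ...), one row to a line, values as JSON. move_arm: Moves the arm, as the interface text tells. Its arguments: {"type":"object","properties":{"targets":{"type":"array","items":{"type":"array"}},"jaw":{"type":"number"},"squeeze":{"type":"number"}},"required":["targets"]}

```bash
mkdir -p pics
cat > h.py <<'E'
import numpy as np,cv2
from plant import r,viewer,recognise,outline_of,pinpoint
def ray(c,px):
    K=c['intrinsics'];T=c['camera_from_world'];K=np.array(K);T=np.array(T)
    u=np.linalg.inv(K)@[px[1],px[0],1]; d=T[:3,:3].T@[u[0],-u[1],-u[2]]
    o=-T[:3,:3].T@T[:3,3]; return o,d
def at(c,px,z):
    o,d=ray(c,px); return o+d*(z-o[2])/d[2]
E
python3 - <<'E'
from h import *
ims=[]
Z={'car':0,'car_center':.028,'car_roof':.028,'boat':0,'boat_center':.03,'boat_roof':.03,'cube':0,'dome':0,'block_box':0}
for n in('top','scene'):
    c=viewer.capture(n); cv2.imwrite(f'pics/{n}.png',c['image'])
    for l,z in Z.items():
        for p in pinpoint(l,n)[:3]: print(n,l,np.round(p['location']),round(p['score'],2),np.round(at(c,p['location'],z),3))
print(r.get_state())
E
```

```text
top car [212. 375.] 0.73 [ 0.532 -0.269  0.   ]
top car_center [208. 381.] 0.62 [ 0.538 -0.272  0.028]
top car_roof [192. 372.] 0.7 [ 0.575 -0.256  0.028]
top car_roof [208. 142.] 0.4 [0.547 0.235 0.028]
top boat [263. 204.] 0.94 [0.429 0.107 0.   ]
top boat [208. 146.] 0.64 [0.551 0.232 0.   ]
top boat_center [206. 144.] 0.89 [0.552 0.231 0.03 ]
top boat_center [269. 203.] 0.66 [0.419 0.107 0.03 ]
top boat_roof [251. 191.] 0.8 [0.456 0.131 0.03 ]
top boat_roof [217. 156.] 0.72 [0.528 0.205 0.03 ]
top boat_roof [192. 375.] 0.37 [ 0.573 -0.261  0.03 ]
top cube [254. 260.] 0.95 [ 0.446 -0.014  0.   ]
top dome [198. 254.] 0.66 [ 0.568 -0.002  0.   ]
top block_box [130. 264.] 0.63 [ 0.722 -0.027  0.   ]
scene car [183. 137.] 0.95 [ 0.535 -0.272  0.   ]
scene car_center [172. 133.] 0.94 [ 0.535 -0.274  0.028]
scene car_roof [186. 134.] 0.78 [ 0.572 -0.252  0.028]
scene boat [248. 383.] 0.63 [0.559 0.233 0.   ]
scene boat [187. 323.] 0.58 [0.427 0.101 0.   ]
scene boat_center [231. 387.] 0.71 [0.546 0.232 0.03 ]
scene boat_center [178. 328.] 0.69 [0.431 0.108 0.03 ]
scene boat_center [181.
[... 334 characters left out ...]
07 0.   ]
{'time_s': 1.0, 'joints': array([-6.01004018e+01,  2.05440326e+01,  6.80322234e-01, -4.91337864e-04,
       -7.01355596e+01, -1.65067816e+01]), 'qd': array([-0.04646782, -0.00651829, -0.06936019,  0.1029087 , -0.0646465 ,
       -0.00471613]), 'joint_torque': array([-3.32921391e-04, -5.82383859e+01,  2.93307513e+01,  7.00259864e+00,
        1.24375499e-02, -5.68838220e-05]), 'tcp_pos': array([ 0.15631832, -0.65661261,  0.22657353]), 'eef_rot': array([-1.79999431e+02,  6.50500251e-04, -1.66607350e+02]), 'contact_force': array([ 0.23542576, -0.0395977 ,  0.45269458]), 'moment': array([-0.00420227, -0.00998361, -0.01944451]), 'gripper_force': 0.0, 'gripper_width': 0.08714163004771402}
```

View pics/top.png

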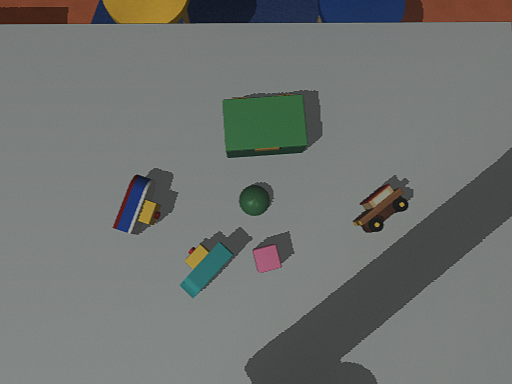

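View pics/scene.png

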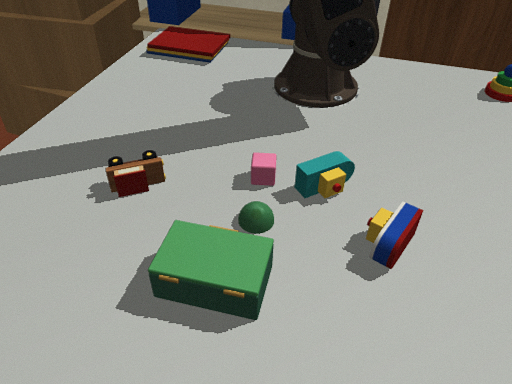

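Top view: the car lies at about (382,208) with its roof up-left at (378,197). The blue boat is at (135,205) with its wheelhouse to the right at (150,212). The turquoise boat at (208,270) is the decoy. The scene view agrees.

Run:
```python
from h import *
c=viewer.capture('top');im=c['image']
hsv=cv2.cvtColor(im,cv2.COLOR_BGR2HSV)
a=cv2.resize(im[160:250,100:190],None,fx=4.4,fy=4.4,interpolation=cv2.INTER_NEAREST)
b=cv2.resize(im[170:250,335:425],None,fx=4.4,fy=4.4,interpolation=cv2.INTER_NEAREST)
b=cv2.copyMakeBorder(b,0,a.shape[0]-b.shape[0],0,0,cv2.BORDER_CONSTANT)
cv2.imwrite('pics/crop.png',np.hstack([a,b]))
o,_=ray(c,(0,0));print('cam',o)
def seg(name,roi,lo,hi,z):
    m=cv2.inRange(hsv,lo,hi);k=np.zeros_like(m);k[roi[0]:roi[1],roi[2]:roi[3]]=1;m=m*k
    n,l,s,_=cv2.connectedComponentsWithStats(m);i=1+np.argmax(s[1:,4]);ys,xs=np.where(l==i)
    P=np.array([at(c,(y,x),z)[:2] for y,x in zip(ys,xs)],np.float32)
    print(name,len(P),'mean',P.mean(0),'rect',cv2.minAreaRect(P),'pix',cv2.minAreaRect(np.c_[xs,ys].astype(np.float32)))
seg('boatblue',(165,245,105,170),(105,90,40),(130,255,255),.06)
seg('boatyellow',(165,245,105,170),(20,110,90),(35,255,255),.053)
seg('carbrown',(170,245,340,420),(5,80,40),(18,255,255),.056)
seg('carred',(170,245,340,420),(0,150,40),(4,255,255),.04)
```

```text
cam [0.46365357 0.0194167  0.82842618]
boatblue 655 mean [0.5536053  0.24647322] rect ((0.5547078847885132, 0.24618922173976898), (0.024829141795635223, 0.11745236068964005), 68.75993347167969) pix ((131.87130737304688, 203.24111938476562), (12.129602432250977, 58.96182632446289), 22.380136489868164)
boatyellow 263 mean [0.5373324  0.21785545] rect ((0.537199079990387, 0.21794399619102478), (0.023994574323296547, 0.045329369604587555), 70.51285552978516) pix ((146.75343322753906, 211.65753173828125), (11.70411491394043, 22.47190284729004), 20.556045532226562)
carbrown 677 mean [ 0.53736746 -0.26123756] rect ((0.5404042601585388, -0.26130297780036926), (0.05377182364463806, 0.11424467712640762), 37.0225944519043) pix ((380.3044738769531, 206.20542907714844), (26.595985412597656, 53.8252067565918), 50.710594177246094)
carred 19 mean [ 0.56185114 -0.2516825 ] rect ((0.5622486472129822, -0.2518853545188904), (0.0034642245154827833, 0.02782323956489563), 37.87943649291992) pix ((372.7131042480469, 196.65574645996094), (1.6644796133041382, 12.803688049316406), 50.19443130493164)
```

View pics/crop.png

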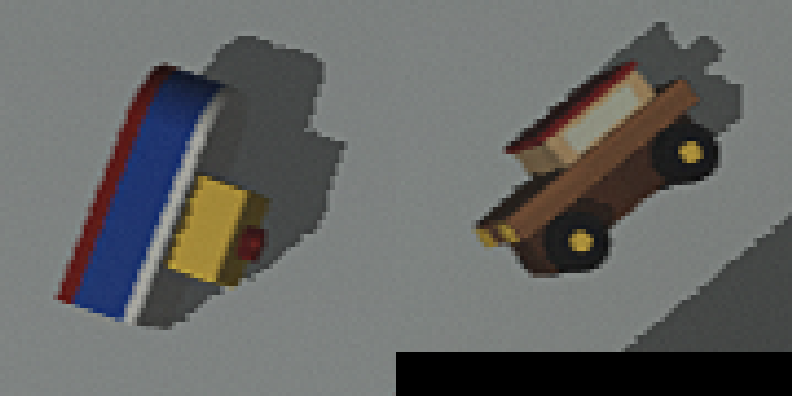

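Emit:
move_arm([
  [[-27.6,15.9,0],[0,0,-0.2]],
  [[-27.6,15.9,0],[0,0,-0.2]],
  [[-27.6,15.9,0],[0,0,-0.2]],
  [[-27.6,15.9,0],[0,0,-0.2]],
  [[-27.6,15.9,0],[0,0,-0.2]],
], jaw=0)

```text
time_s: 1.68
tcp_pos: [0.3849, -0.4406, 0.2269]
eef_rot: [-180.0, 0.0, -155.1]
contact_force: [1.5, -1.1, -0.5]
gripper_width: 0.043
gripper_force: 0.0
```

```bash
cat >> h.py <<'E'
from scipy.spatial.transform import Rotation as R
def to(p,yaw):
    s=r.get_state();A=R.from_euler('xyz',s['eef_rot'],degrees=True);B=R.from_euler('xyz',[180,0,yaw],degrees=True)
    print('t',s['time_s'],s['tcp_pos'].round(4),s['eef_rot'].round(2),'F',s['contact_force'].round(2))
    print('shift cm',(A.inv().apply(np.array(p)-s['tcp_pos'])*100).round(2),'turn',(A.inv()*B).as_rotvec().round(4))
E
python3 -c "
from h import *
to((.63,-.21,.227),-143)"
```

```text
t 1.675 [ 0.3849 -0.4406  0.2269] [-1.7996e+02  2.0000e-02 -1.5514e+02] F [ 1.53 -1.13 -0.49]
shift cm [-31.93  10.63  -0.  ] turn [-0.0007  0.0003 -0.2119]
```

Emit:
move_arm([
  [[-31.9,10.6,0],[0,0,-0.212]],
  [[-31.9,10.6,0],[0,0,-0.212]],
  [[-31.9,10.6,0],[0,0,-0.212]],
  [[-31.9,10.6,0],[0,0,-0.212]],
  [[-31.9,10.6,0],[0,0,-0.212]],
])

```text
time_s: 2.3
tcp_pos: [0.6127, -0.2264, 0.2269]
eef_rot: [-180.0, 0.0, -143.0]
contact_force: [0.9, -0.1, -0.0]
gripper_width: 0.0003
gripper_force: 0.0
```

Run:
```python
from h import *
to((.63,-.21,.06),-143)
for n,l in(('wrist','w1'),('top','t1')):
    c=viewer.capture(n);cv2.imwrite(f'pics/{l}.png',c['image'])
    for k,z in(('car',0),('car_center',.028),('car_roof',.028)):
        for p in pinpoint(k,n)[:2]: print(n,k,p['score'],np.round(p['location']),at(c,p['location'],z).round(4))
```

```text
t 2.3 [ 0.6127 -0.2264  0.2269] [-1.7997e+02  2.0000e-02 -1.4298e+02] F [ 0.85 -0.06 -0.02]
shift cm [-2.36  0.28 16.69] turn [-0.0005  0.0004  0.0003]
wrist car_center 0.6 [ 95. 268.] [ 0.5358 -0.2682  0.028 ]
wrist car_roof 0.9 [125. 258.] [ 0.5689 -0.2572  0.028 ]
wrist car_roof 0.58 [102. 269.] [ 0.5405 -0.2629  0.028 ]
```

View pics/w1.png

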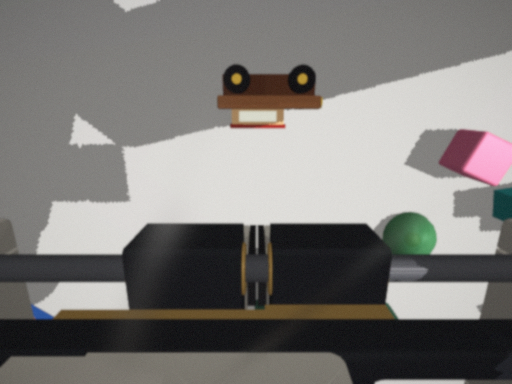

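Run:
```python
from h import *
c=viewer.capture('wrist')
im=c['image'];hsv=cv2.cvtColor(im,cv2.COLOR_BGR2HSV)
m=((cv2.inRange(hsv,(0,170,60),(5,255,255))>0)|(cv2.inRange(hsv,(174,170,60),(180,255,255))>0));m[:110]=0;m[140:]=0;m[:,:215]=0;m[:,300:]=0
ys,xs=np.where(m);print(xs.min(),xs.max(),ys.min(),ys.max(),[round(ys[xs==x].mean(),1) for x in range(xs.min(),xs.max()+1,9)])
A=at(c,(ys.mean(),xs.min()),.054);B=at(c,(ys.mean(),xs.max()),.054);print(A,B,np.linalg.norm(A-B),np.degrees(np.arctan2(*(B-A)[1::-1])))
M=at(c,(ys.max(),(xs.min()+xs.max())/2),.054);nose=(B-A)/np.linalg.norm(B-A);d=np.array([nose[1],-nose[0],0])
print('roof edge mid',M,'d',d)
P=M+nose*.008+d*.0095;P[2]=.042;print('touch tcp',P)
S=P+d*.03;to(S,-143.0)
```

```text
240 283 128 129 [np.float64(128.0), np.float64(128.0), np.float64(nan), np.float64(128.5), np.float64(129.0)]
[ 0.58027135 -0.27387924  0.054     ] [ 0.55227904 -0.23666484  0.054     ] 0.04656694291573687 126.95012297453253
roof edge mid [ 0.56665961 -0.25498019  0.054     ] d [0.7991591  0.60111957 0.        ]
touch tcp [ 0.56944267 -0.24287628  0.042     ]
t 2.75 [ 0.6106 -0.229   0.2269] [-1.7998e+02  2.0000e-02 -1.4308e+02] F [ 0.82 -0.59  0.1 ]
shift cm [ 1.13  1.37 18.49] turn [-0.0003  0.0003 -0.0014]<stdin>:5: RuntimeWarning: Mean of empty slice.
  ret = ret.dtype.type(ret / rcount)
```

Emit:
move_arm([
  [[1.1,1.0,6],[0,0,0]],
  [[1.1,1.0,12],[0,0,0]],
  [[1.1,1.0,17],[0,0,0]],
  [[1.1,1.0,18.5],[0,0,0]],
  [[1.1,1.0,18.5],[0,0,0]],
])

```text
time_s: 3.38
tcp_pos: [0.5964, -0.2274, 0.0418]
eef_rot: [180.0, -0.0, -143.0]
contact_force: [-0.0, -0.4, 0.4]
gripper_width: 0.0003
gripper_force: 0.0
```

Emit:
move_arm([
  [[1.0,0,0],[0,0,0]],
  [[2.0,0,0],[0,0,0]],
  [[2.4,0,0],[0,0,0]],
  [[2.7,0,0],[0,0,0]],
  [[2.7,0,0],[0,0,0]],
])

```text
time_s: 4.0
tcp_pos: [0.5749, -0.2431, 0.0418]
eef_rot: [-180.0, 0.0, -143.0]
contact_force: [0.3, -0.7, 0.1]
gripper_width: 0.0005
gripper_force: 0.0
```

Run:
```python
from h import *
to((.5715,-.2456,.042),-143)
c=viewer.capture('wrist');cv2.imwrite('pics/w2.png',c['image'])
```

```text
t 4.0 [ 0.5749 -0.2431  0.0418] [-1.7999e+02  1.0000e-02 -1.4301e+02] F [ 0.3  -0.71  0.11]
shift cm [ 0.42  0.   -0.02] turn [-0.0002  0.0002 -0.0001]
```

View pics/w2.png

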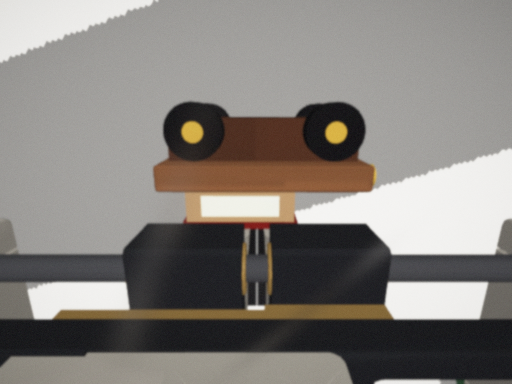

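Wrist view: the fingertip (cols 245-272, row 225) is just in front of the red roof, aligned with it and slightly aft of the car's middle. Creeping in to contact.

Emit:
move_arm([
  [[0.2,0,0],[0,0,0]],
  [[0.4,0,0],[0,0,0]],
  [[0.4,0,0],[0,0,0]],
])

```text
time_s: 4.42
tcp_pos: [0.5723, -0.2453, 0.0418]
eef_rot: [-180.0, 0.0, -143.0]
contact_force: [2.7, 0.7, 0.1]
gripper_width: -0.0
gripper_force: 1.2
```

Emit:
move_arm([
  [[0.15,0,0],[0,0,0]],
  [[0.3,0,0],[0,0,0]],
  [[0.3,0,0],[0,0,0]],
])

```text
time_s: 4.8
tcp_pos: [0.5693, -0.2473, 0.0416]
eef_rot: [-180.0, 0.0, -143.0]
contact_force: [1.8, -0.1, 0.4]
gripper_width: 0.0004
gripper_force: 1.1
```

Emit:
move_arm([
  [[0.55,0,-0.47],[0,0,0]],
  [[1.0,0,-0.92],[0,0,0]],
  [[1.45,0,-1.31],[0,0,0]],
  [[1.9,0,-1.69],[0,0,0]],
  [[2.37,0,-2.02],[0,0,0]],
])

```text
time_s: 5.42
tcp_pos: [0.55, -0.2617, 0.0621]
eef_rot: [180.0, -0.0, -143.0]
contact_force: [1.1, 1.3, 1.6]
gripper_width: 0.0
gripper_force: 1.0
```

Run:
```python
from h import *
to((.5715,-.2456,.042),-143)
c=viewer.capture('wrist');c2=viewer.capture('scene');cv2.imwrite('pics/w3.png',np.hstack([cv2.resize(c['image'],(400,300)),cv2.resize(c2['image'][120:240,70:230],(400,300))]))
```

```text
t 5.425 [ 0.55   -0.2617  0.0621] [ 1.80e+02 -1.00e-02 -1.43e+02] F [1.13 1.29 1.61]
shift cm [-2.69 -0.01  2.01] turn [ 0.     -0.0001 -0.0001]
```

View pics/w3.png

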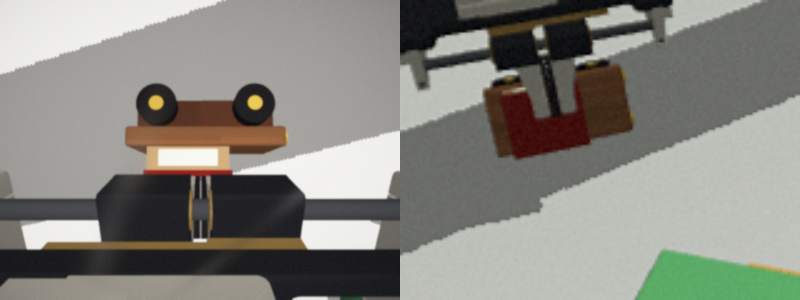

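The car is tipping: the scene crop shows the red roof turning upward with the finger on it. I'll keep following the arc.

Emit:
move_arm([
  [[0.5,0,-0.29],[0,0,0]],
  [[1.02,0,-0.55],[0,0,0]],
  [[1.56,0,-0.77],[0,0,0]],
  [[2.12,0,-0.94],[0,0,0]],
  [[2.68,0,-1.07],[0,0,0]],
])

```text
time_s: 6.15
tcp_pos: [0.5289, -0.2779, 0.073]
eef_rot: [-180.0, 0.0, -143.0]
contact_force: [1.1, 1.0, 6.4]
gripper_width: 0.0009
gripper_force: 2.5
```

Emit:
move_arm([
  [[0.55,0,-0.08],[0,0,0]],
  [[1.15,0,-0.12],[0,0,0]],
  [[1.7,0,-0.12],[0,0,0]],
  [[1.7,0,-0.12],[0,0,0]],
])

```text
time_s: 6.65
tcp_pos: [0.5149, -0.2886, 0.0746]
eef_rot: [-180.0, -0.0, -143.0]
contact_force: [-0.9, 0.9, 9.7]
gripper_width: 0.0002
gripper_force: 3.8
```

Run:
```python
from h import *
to((.5715,-.2456,.042),-143)
c=viewer.capture('wrist');c2=viewer.capture('scene');cv2.imwrite('pics/w4.png',np.hstack([cv2.resize(c['image'],(400,300)),cv2.resize(c2['image'][120:240,70:230],(400,300))]))
```

```text
t 6.65 [ 0.5149 -0.2886  0.0746] [-1.7996e+02 -2.0000e-02 -1.4301e+02] F [-0.88  0.91  9.67]
shift cm [-7.11  0.03  3.26] turn [-0.0007 -0.0003 -0.0001]
```

View pics/w4.png

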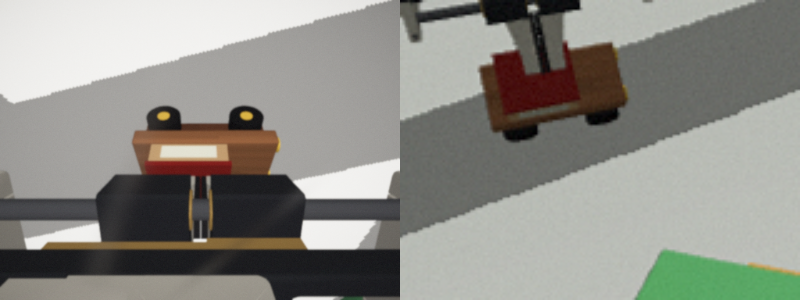

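The car is roughly 55° over, with the finger now pressing on the top of the roof. I'll push on a little further and then lift.

Emit:
move_arm([
  [[0.5,0,-0.1],[0,0,0]],
  [[1.0,0,-0.15],[0,0,0]],
  [[1.5,0,-0.2],[0,0,0]],
  [[2.0,0,-0.25],[0,0,0]],
  [[2.4,0,-0.4],[0,0,0]],
])

```text
time_s: 7.38
tcp_pos: [0.4958, -0.3024, 0.0775]
eef_rot: [180.0, -0.0, -143.0]
contact_force: [-0.6, -0.2, -0.5]
gripper_width: 0.0005
gripper_force: 0.0
```

Emit:
move_arm([
  [[0.5,0,-0.5],[0,0,0]],
  [[0.9,0,-1.0],[0,0,0]],
  [[0.9,0,-3.0],[0,0,0]],
  [[0.9,0,-8.0],[0,0,0]],
  [[0.9,0,-13.0],[0,0,0]],
])

```text
time_s: 8.0
tcp_pos: [0.4887, -0.3077, 0.2093]
eef_rot: [180.0, -0.0, -143.0]
contact_force: [1.0, -0.1, 0.1]
gripper_width: 0.0006
gripper_force: 0.0
```

Run:
```python
from h import *
# boat: roof-facing dir d, touch point estimate
b=np.radians(-21.5);bow=np.array([np.cos(b),np.sin(b),0]);d=np.array([bow[1],-bow[0],0])
P=np.array([.5324,.2058,.042])+bow*.002+d*.0095;print('touch',P)
S=P+d*.045;S[2]=.2;to(S,-111.5)
c=viewer.capture('wrist');c2=viewer.capture('scene');cv2.imwrite('pics/w5.png',np.hstack([cv2.resize(c['image'],(400,300)),cv2.resize(c2['image'][120:240,70:230],(400,300))]))
```

```text
touch [0.53077907 0.19622803 0.042     ]
t 8.0 [ 0.4887 -0.3077  0.2093] [ 1.7999e+02 -2.0000e-02 -1.4299e+02] F [ 0.96 -0.13  0.1 ]
shift cm [-29.86  35.36   0.93] turn [ 3.000e-04 -3.000e-04 -5.497e-01]
```

View pics/w5.png

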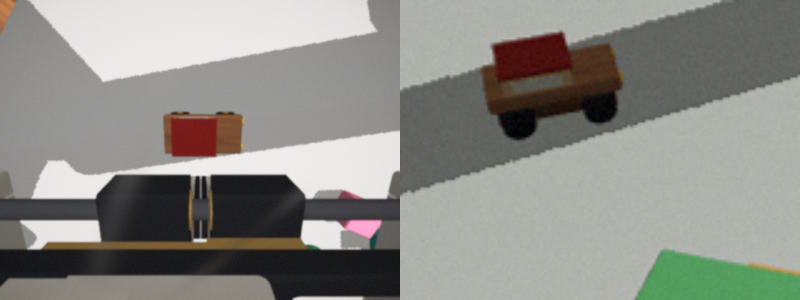

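The car stands on its wheels with the red roof on top in both views. Now the boat.

Emit:
move_arm([
  [[-15,17.7,0],[0,0,-0.275]],
  [[-15,17.7,0],[0,0,-0.275]],
  [[-15,17.7,0],[0,0,-0.275]],
  [[-15,17.7,0],[0,0,-0.275]],
  [[-15,17.7,0],[0,0,-0.275]],
])

```text
time_s: 8.72
tcp_pos: [0.5026, -0.0735, 0.2082]
eef_rot: [-180.0, 0.1, -127.0]
contact_force: [0.4, -0.4, 0.2]
gripper_width: 0.0003
gripper_force: 0.0
```

```bash
python3 -c "
from h import *
to((.5143,.1543,.227),-111.5)"
```

```text
t 8.725 [ 0.5026 -0.0735  0.2082] [-1.7996e+02  7.0000e-02 -1.2701e+02] F [ 0.44 -0.4   0.25]
shift cm [-18.9   12.78  -1.87] turn [-0.0009  0.0011 -0.2707]
```

Emit:
move_arm([
  [[-18.9,12.8,-1.8],[0,0,-0.275]],
  [[-18.9,12.8,-1.8],[0,0,-0.275]],
  [[-18.9,12.8,-1.8],[0,0,-0.275]],
  [[-18.9,12.8,-1.8],[0,0,-0.275]],
  [[-18.9,12.8,-1.8],[0,0,-0.275]],
])

```text
time_s: 9.35
tcp_pos: [0.5153, 0.1538, 0.2258]
eef_rot: [-180.0, 0.0, -111.3]
contact_force: [-0.3, -0.3, -0.1]
gripper_width: 0.0002
gripper_force: 0.0
```

Run:
```python
from h import *
c=viewer.capture('wrist');cv2.imwrite('pics/w6.png',c['image'])
for k,z in(('boat',0),('boat_center',.03),('boat_roof',.03)):
    for p in pinpoint(k,'wrist')[:2]: print(k,round(p['score'],2),np.round(p['location']),at(c,p['location'],z).round(4))
hsv=cv2.cvtColor(c['image'],cv2.COLOR_BGR2HSV)
m=cv2.inRange(hsv,(20,110,90),(35,255,255));m[220:]=0
n,l,s,_=cv2.connectedComponentsWithStats(m);print(s[1:])
to((.5308,.1962,.042),-111.5)
```

```text
boat 0.95 [108. 310.] [0.4273 0.1098 0.    ]
boat 0.75 [230. 251.] [0.5553 0.2349 0.    ]
boat_center 0.72 [106. 312.] [0.4297 0.1075 0.03  ]
boat_center 0.71 [241. 252.] [0.5535 0.2373 0.03  ]
boat_roof 0.83 [132. 297.] [0.4548 0.129  0.03  ]
boat_roof 0.79 [215. 258.] [0.5348 0.207  0.03  ]
[[  33   38    5    8    9]
 [  38   47    1    1    1]
 [  39   49    4    6    6]
 [  43   56   17   27   30]
 [  60   84    2    3    3]
 [  63   86    1    1    1]
 [ 279  103   50   37 1064]
 [ 241  210   37   10  210]]
t 9.55 [0.5148 0.1507 0.2256] [ 1.7999e+02 -2.0000e-02 -1.1155e+02] F [ 0.08  0.21 -0.06]
shift cm [-4.82  0.17 18.36] turn [ 0.0002 -0.0003 -0.0008]
```

View pics/w6.png

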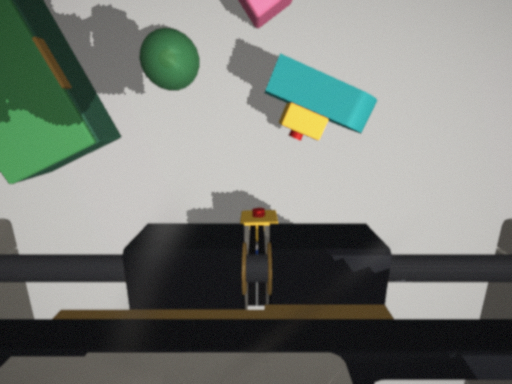

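The wheelhouse with its funnel is at (259,215), level and centred on the finger, while the decoy at (320,95) lies well away. The boat is on the tool's -x side, so I go down and approach along -x.

Emit:
move_arm([
  [[-0.5,0,6],[0,0,0]],
  [[-1.0,0,12],[0,0,0]],
  [[-1.5,0,17],[0,0,0]],
  [[-1.5,0,18.3],[0,0,0]],
  [[-1.5,0,18.3],[0,0,0]],
])

```text
time_s: 10.18
tcp_pos: [0.5206, 0.1651, 0.0429]
eef_rot: [180.0, -0.1, -111.5]
contact_force: [-0.5, 0.1, 0.1]
gripper_width: 0.0004
gripper_force: 0.0
```

Emit:
move_arm([
  [[-1.0,0,0],[0,0,0]],
  [[-2.0,0,0],[0,0,0]],
  [[-2.7,0,0],[0,0,0]],
  [[-3.0,0,0],[0,0,0]],
  [[-3.0,0,0],[0,0,0]],
])

```text
time_s: 10.8
tcp_pos: [0.5313, 0.194, 0.0427]
eef_rot: [180.0, -0.0, -111.5]
contact_force: [0.1, -0.1, -0.5]
gripper_width: 0.0005
gripper_force: 0.0
```

Emit:
move_arm([
  [[-0.2,0,0],[0,0,0]],
  [[-0.4,0,0],[0,0,0]],
  [[-0.4,0,0],[0,0,0]],
])

```text
time_s: 11.18
tcp_pos: [0.5325, 0.1972, 0.0425]
eef_rot: [180.0, -0.0, -111.5]
contact_force: [-1.5, -1.5, 1.7]
gripper_width: 0.0004
gripper_force: 0.7
```

Emit:
move_arm([
  [[-0.55,0,-0.45],[0,0,0]],
  [[-1.0,0,-0.9],[0,0,0]],
  [[-1.45,0,-1.31],[0,0,0]],
  [[-1.9,0,-1.69],[0,0,0]],
  [[-2.37,0,-2.02],[0,0,0]],
])

```text
time_s: 11.8
tcp_pos: [0.5419, 0.2203, 0.0633]
eef_rot: [-180.0, 0.1, -111.5]
contact_force: [0.1, -1.3, 0.6]
gripper_width: 0.0007
gripper_force: 0.1
```

Emit:
move_arm([
  [[-0.5,0,-0.29],[0,0,0]],
  [[-1.02,0,-0.55],[0,0,0]],
  [[-1.56,0,-0.77],[0,0,0]],
  [[-2.12,0,-0.94],[0,0,0]],
  [[-2.68,0,-1.07],[0,0,0]],
])

```text
time_s: 12.42
tcp_pos: [0.5516, 0.2445, 0.0749]
eef_rot: [-180.0, -0.0, -111.5]
contact_force: [-4.6, -3.2, 14.0]
gripper_width: 0.0003
gripper_force: 6.9
```

Run:
```python
from h import *
c=viewer.capture('top');c2=viewer.capture('scene');cv2.imwrite('pics/w7.png',np.hstack([cv2.resize(c['image'][150:270,80:240],(400,300)),cv2.resize(c2['image'][150:285,300:480],(400,300))]))
```

```text
(no output)
```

View pics/w7.png

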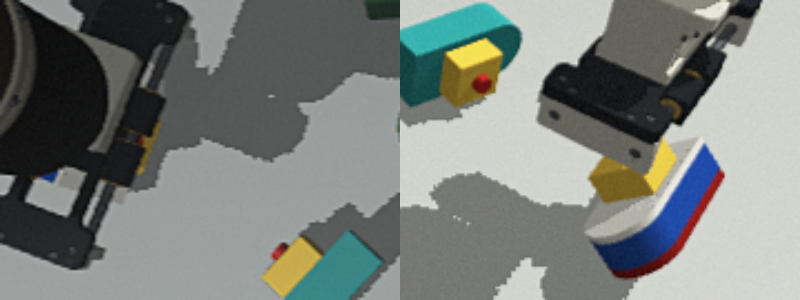

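The boat is well past half way (scene crop at (650,210)). I'll finish the push and lift off.

Emit:
move_arm([
  [[-0.5,0,-0.2],[0,0,0]],
  [[-1.0,0,-0.3],[0,0,0]],
  [[-1.5,0,-0.35],[0,0,0]],
  [[-2.0,0,-0.4],[0,0,0]],
  [[-2.5,0,-0.5],[0,0,0]],
])

```text
time_s: 13.15
tcp_pos: [0.5614, 0.2693, 0.0803]
eef_rot: [-179.9, 0.2, -111.4]
contact_force: [-2.2, 1.7, 7.5]
gripper_width: 0.0006
gripper_force: 3.7
```

Emit:
move_arm([
  [[-0.6,0,-0.2],[0,0,0]],
  [[-1.2,0,-0.3],[0,0,0]],
  [[-1.6,0,-0.6],[0,0,0]],
  [[-1.6,0,-2.0],[0,0,0]],
  [[-1.6,0,-6.0],[0,0,0]],
])

```text
time_s: 13.78
tcp_pos: [0.5652, 0.2816, 0.1377]
eef_rot: [179.9, -0.2, -111.5]
contact_force: [1.3, 0.4, 0.9]
gripper_width: 0.0005
gripper_force: 0.0
```

Emit:
move_arm([
  [[6,0,-6],[0,0,0]],
  [[12,0,-12],[0,0,0]],
  [[18,0,-12],[0,0,0]],
  [[20,0,-12],[0,0,0]],
  [[20,0,-12],[0,0,0]],
])

```text
time_s: 14.4
tcp_pos: [0.4921, 0.094, 0.2614]
eef_rot: [-179.9, 0.2, -111.6]
contact_force: [0.4, 0.1, 0.3]
gripper_width: 0.0005
gripper_force: 0.0
```

Run:
```python
from h import *
c2=viewer.capture('scene');cv2.imwrite('pics/w8.png',c2['image'])
```

```text
(no output)
```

View pics/w8.png

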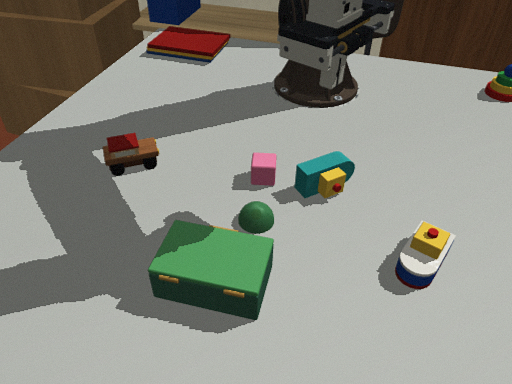

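Run:
```python
from h import *
for n in('top','scene'):
    c=viewer.capture(n)
    for l in('car_center','boat_center'):
        for p in pinpoint(l,n)[:3]: print(n,l,round(p['score'],2),at(c,p['location'],.032).round(3))
```

```text
top car_center 0.81 [ 0.478 -0.316  0.032]
top boat_center 0.86 [0.418 0.108 0.032]
scene car_center 0.69 [ 0.484 -0.315  0.032]
scene boat_center 0.7 [0.569 0.294 0.032]
scene boat_center 0.67 [0.43  0.108 0.032]
scene boat_center 0.58 [ 0.508 -0.294  0.032]
```

Both lie where a pure tip-over would put them, within about 1 cm, and the hand is clear.

```bash
python3 -c "
from h import *
print(r.close_job())"
```

```text
the job is handed in; nothing more can be done
None
```

The car now stands on its wheels and the boat sits flat on its bottom, both tipped over by fingertip and within about 1 cm of where a pure tip-over would leave them. The arm kept clear of everything else, and the job was handed in at about 14.6 s with the hand away.

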